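# Hang the vial basket in the slot of the rinse bath's rim

### The job

Pick up the vial basket by its orange grip and hang it by its own hook over the near rim of the steel rinse bath, cage inside the bath, with the hook fully home in the slot of the blue rim strip. The slot may be anywhere along the middle of the strip: feel for it gently, keeping the force on the bath low (well under 30 N), and lower the hook into it rather than dropping it. Let go only once it is home, leave it hanging at rest, and do not disturb the other things on the bench.

Things in the scene. Friction and masses are not known exactly. Their poses are not given: they have to be found in the camera images.
- bath: fixed open steel rinse tank, outside 160 (x) x 280 (y) x 130 mm high, walls 6 mm, inner floor 8 mm up. Origin: centre of its underside, z up, +x away from the near wall. The near wall (centre at x = -77 mm) carries a blue slotted rim strip. A white plinth 22 mm deep, 55 mm high stands outside against it, below the hook's reach. Position and yaw vary
- rim (a point): point fixed to the bath: middle of the near wall's length, at the level of the blue strip's flat top, 131 mm above the bath's underside. Axes as the bath: y along the rim, +x into the bath. The strip is 10 mm thick (x, centred here), about 210 mm long, 41 mm deep. Within 60 mm of here along y its top is flat but for the slot. It does not yield under permitted forces
- slot_zone (a point): point 13 mm straight below the rim point, at the level of the slot's yellow floor; axes as the bath. The strip's one slot, 23 mm wide (y), 13 mm deep, open above and through the strip's thickness, has its centre at this level up to 32 mm either way along y from here. Where exactly is not reported: see it in the pictures or find it by feel
- grip (a point): centre of the basket's orange grip block, 14 (x) x 20 (y) x 36 mm high, free on all four sides and top, on a short steel neck over the hook; 140 mm above the basket's underside. Axes of the basket: z up, +x from the hook towards the cage. The basket weighs roughly 0.2 to 0.3 kg, and its cage side is the heavier. Overall height 158 mm
- crown (a point): middle of the underside of the hook's crown: the surface that rests on the rim. 42 mm straight below the grip point, 98 mm above the basket's underside. The hook is a flat steel strap 20 mm wide (y), jaw opening 18 mm (x, centred on this point) between the strap on the +x side and the lip on the -x side; the lip reaches 30 mm below this point. Axes as the basket
- cage (a point): centre of the basket's white cage with four vials fixed in it, 64 (x) x 56 (y) x 58 mm high, 29 mm above the basket's underside; 44.5 mm to +x and 69 mm below the crown point. At the start the basket stands upright on the table
- basket: the whole vial basket (cage, strap, hook and grip in one rigid piece). Origin: centre of the underside of its cage; axes as the grip point
- beaker: glass beaker, 72 mm across, 90 mm high, a bystander; origin at centre of its underside
- amber: amber reagent bottle, 86 mm across, 190 mm high, bystander; origin at centre of its underside
- carboy: white plastic bottle, 90 mm across, 170 mm high, bystander; origin at centre of its underside
- vial_a: loose capped vial, 28 mm across, 68 mm high, bystander; origin at centre of its underside
- vial_b: loose capped vial, 28 mm across, 68 mm high, bystander; origin at centre of its underside
- tipbox: blue box with clear lid, 87 x 122 x 70 mm, bystander; origin at centre of its underside

How it is judged:
By the outcome, as a careful person would: the job done as asked, in the order asked, and still so for the second after the job is handed in, with the robot touching nothing.
It also fails if it takes over 72 s, if anything falls off the work surface, if the arm or the gripper's body presses on something with over 40 N, if the wrist force passes 120 N, or if a joint passes its speed limit or range.

### The arm

A 6-joint arm with a two-finger parallel gripper is mounted at the origin on the work surface. World frame = base frame: x ahead of the robot, y to its left, z up, the work surface at z = 0. Lengths are in m, angles in degrees, forces in N, time in s.
With the tool pointing down it reaches from about 0.275 to 0.875 m from the base axis. Payload 12.5 kg.
Tool frame: the origin (TCP) lies between the finger pads; the fingertips stand 25 mm ahead of it and the grasp point (between the pads) lies 6 mm ahead of it; z points along the fingers, y is the line along which they close (so a half turn about z gives the same grasp; the last joint's range is limited). The gripper opens to 85 mm and grips with 20 to 120 N. Pads are 22 mm wide; open, the fingers measure 114 mm over their backs; the gripper's body (76 mm by 85 mm) begins 54 mm behind the grasp point. The pads swing forward as they close: fully open they stand 13 mm farther back than shut.
Start: joints at [-4.847, 20.094, 94.641, -0, 65.266, -4.847], TCP at [0.55, 0, 0.256] pointing down, gripper open.
Joint ranges: [-157.81, 157.81], [-45, 120.19], [0.68, 151.7], [-89.99, 269.99], [4.06, 180], [-164.3, 164.3]. Speed limits (degrees/s): [127.2, 127.2, 159.86, 180, 180, 180].

### API

Orientations are given as a 3x3 rotation matrix whose columns are the frame's x, y, z axes.
In Python, from workcell import read_state, read_camera, job_done gives the robot as it stands.
- The arm moves only by the tool step_arm, never from a script. Its argument "deltas" is a list that holds one entry, the list of rows, each a list of 7 numbers: the opening, from 0 (shut) to 1 (fully open), then the shift along the tool's x, y, z in m, then the turn, a rotation vector about the tool's x, y, z in rad. In form: [[[jaw, x, y, z, ax, ay, az], ...]]. A call has 1 to 20 rows; each row shifts and turns the commanded pose from where the row before left it, along the tool's axes as they then stand; what a row does not reach is not made up. A row lasts 1/12 s, in which the tool goes at most 41.7 mm and 7.16 degrees, less where a joint would pass 70% of its speed; a pose out of reach is approached as far as the arm can. A call with a gripper value outside its range is refused whole. The fingers move at their own pace and stop on an object; "force" is the grip in N (left out, the last holds). Time passes only in rows, so rows that do not move let the fingers close. It gives the time, the measured TCP pose, the force, the opening and the grip force at its end, in the units of the state.
- read_state(): the state, without advancing time (a new reading comes with each control period).
- read_camera(name): name is "scene" or "side" or "wrist"; returns a dict with "image" (384x512x3 uint8, red, green, blue), "fx", "fy", "cx", "cy" (pixels), "dist" ([k1, k2, p1, p2, k3] as OpenCV has them; the pictures are not rectified), "extrinsics" (4x4, takes a point from camera to world coordinates). Camera axes: x right, y up, looking along -z (the intrinsics and any distortion apply to the point x, -y, -z); pixel columns grow to the right and rows downward; lengths in m; the calibration is good to about 2 mm. A picture is of the moment at which its call begins. There is no depth.
- job_done(): hands the job in; it is judged then, once.
The state is a dict: "clock": time; "joints": joint angles; "dq": joint speeds; "effort": joint torques, N m; "ee_pos": TCP position; "tool_rot": TCP orientation; "force": force on the tool from outside, world axes, zero at the start; "torque": the same for the moment, N m; "grip_width": finger opening in m; "finger_force": force on a finger pad.
Only numpy, scipy, OpenCV 4.12 (cv2) and the standard library are available. Lean on these libraries where they do the work, as an engineer would, in place of code of your own. Each camera call takes 0.05 s, during which the arm holds its last target. There are 200 camera calls.

## Working session

There is one attempt and no reset: what is moved stays moved. The work goes in short steps, Python scripts to look and compute and a tool call to move; the robot and the scene stay as the last step left them, time stands still between calls to the robot, and variables do not carry over. Pictures are saved under pics/ and viewed, at most 10 in all, crops included, and the job is handed in when it is done.

Besides the shell and the picture viewer there is one more tool, called as name([rows], argument=value, ...), one row to a line, values as JSON. step_arm: Moves the arm, as the interface text tells. Its arguments: {"type":"object","properties":{"deltas":{"type":"array"},"force":{"type":"number"}},"required":["deltas"]}

```bash
ls; mkdir -p pics
cat > h.py <<'E'
import numpy as np, cv2
from workcell import read_state, read_camera, job_done
def ray(c,u,v):
    K=np.array([[c["fx"],0,c["cx"]],[0,c["fy"],c["cy"]],[0,0,1]],float)
    p=cv2.undistortPoints(np.array([[[u,v]]],float),K,np.array(c["dist"],float))[0,0]
    E=np.array(c["extrinsics"]); d=E[:3,:3]@np.array([p[0],-p[1],-1.0]); return E[:3,3],d/np.linalg.norm(d)
def onz(c,u,v,z):
    o,d=ray(c,u,v); return o+d*(z-o[2])/d[2]
def tri(r):
    A=np.zeros((3,3));b=np.zeros(3)
    for o,d in r:
        P=np.eye(3)-np.outer(d,d);A+=P;b+=P@o
    x=np.linalg.solve(A,b); return x,[np.linalg.norm(np.cross(x-o,d)) for o,d in r]
def proj(c,X):
    E=np.array(c["extrinsics"]); p=E[:3,:3].T@(np.array(X)-E[:3,3]); q=np.array([p[0],-p[1],-p[2]])
    K=np.array([[c["fx"],0,c["cx"]],[0,c["fy"],c["cy"]],[0,0,1]],float)
    return cv2.projectPoints(q.reshape(1,1,3),np.zeros(3),np.zeros(3),K,np.array(c["dist"],float))[0].ravel()
E
python3 - <<'E'
from h import *
ims=[]
for n in ["scene","side","wrist"]:
    c=read_camera(n); np.save(f"pics/{n}0.npy",c,allow_pickle=True)
    ims.append(c["image"][...,::-1]); E=np.array(c["extrinsics"]); print(n,c["fx"],E[:3,3].round(3),(-E[:3,2]).round(2))
cv2.imwrite("pics/a.png",ims[0]);cv2.imwrite("pics/b.png",ims[1])
s=read_state();print(s["force"],s["clock"],s["tool_rot"])
E
```

```text
pics
scene 444.4459508101717 [ 1.443 -0.303  0.808] [-0.76  0.24 -0.6 ]
side 430.4260636983819 [ 0.005 -0.835  0.693] [ 0.47  0.71 -0.53]
wrist 323.39986421650707 [0.55  0.07  0.373] [-0.   -0.27 -0.96]
[-0.0606537   0.0206258  -0.09127857] 0.15 [[ 5.97537947e-05  9.99999609e-01 -8.82554762e-04]
 [ 9.99999995e-01 -5.96870468e-05  7.56565206e-05]
 [ 7.56038139e-05 -8.82559279e-04 -9.99999608e-01]]
```

View pics/a.png

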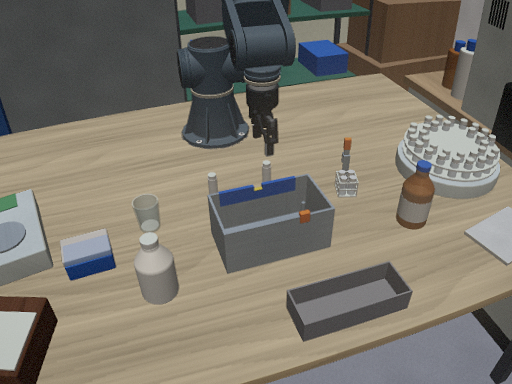

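View pics/b.png

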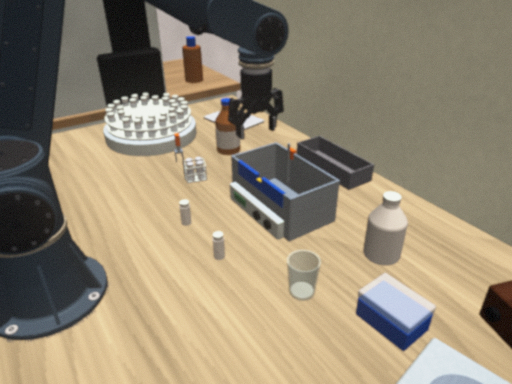

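The scene view shows the basket's orange grip at about (347,145), the blue strip from (219,197) to (296,182) with yellow near (258,188), and another orange item at the bath's far side (305,215). In the side view the grip is at about (178,142) and the strip runs from (238,160) to (284,197).

Run:
```python
from h import *
C={n:np.load(f"pics/{n}0.npy",allow_pickle=True).item() for n in ["scene","side"]}
for n,c in C.items():
    h=cv2.cvtColor(c["image"],cv2.COLOR_RGB2HSV)
    for nm,lo,hi in [("orange",(3,150,110),(15,255,255)),("yellow",(20,140,120),(35,255,255)),("blue",(105,120,60),(125,255,255))]:
        m=cv2.inRange(h,lo,hi); k,l,s,ce=cv2.connectedComponentsWithStats(m)
        for i in range(1,k):
            if s[i,4]>=5: print(n,nm,s[i],ce[i].round(1))
o=[]
for n,(x,y,w,hh) in {"scene":(205,135,150,120),"side":(155,120,190,120)}.items():
    o.append(cv2.resize(C[n]["image"][y:y+hh,x:x+w,::-1],None,fx=800/w if 0 else 4,fy=4,interpolation=cv2.INTER_CUBIC))
cv2.imwrite("pics/c.png",o[0]);cv2.imwrite("pics/d.png",o[1])
```

```text
scene orange [450  48   9   6  22] [453.1  50.7]
scene orange [344 138   7  12  64] [347.  143.1]
scene orange [299 210  11  13 103] [304.5 215.4]
scene yellow [255 187   7   4  16] [257.9 188.2]
scene blue [467  39  10  12  92] [471.   44.4]
scene blue [ 298   40   50   36 1399] [322.7  57.3]
scene blue [455  40  11  12  84] [459.2  44.5]
scene blue [  0 107  10  29 147] [  2.7 124.4]
scene blue [417 160  14  12 104] [423.9 164.8]
scene blue [219 176  76  30 977] [256.4 190.9]
scene blue [ 65 254  50  26 685] [ 90.2 266.7]
side orange [184  46  16   4  36] [191.6  47.6]
side orange [217 111  14  14 126] [223.3 118.1]
side orange [175 134   5  11  34] [176.9 139.1]
side orange [290 148   6   8  27] [292.1 150.8]
side yellow [257 178   4   4  13] [258.5 179.4]
side blue [187  37   8   9  59] [190.4  40.8]
side blue [222  99   8   6  40] [225.5 101. ]
side blue [238 160  47  46 637] [261.3 182.6]
side blue [ 358  299   73   50 1150] [391.1 325.7]
```

View pics/c.png

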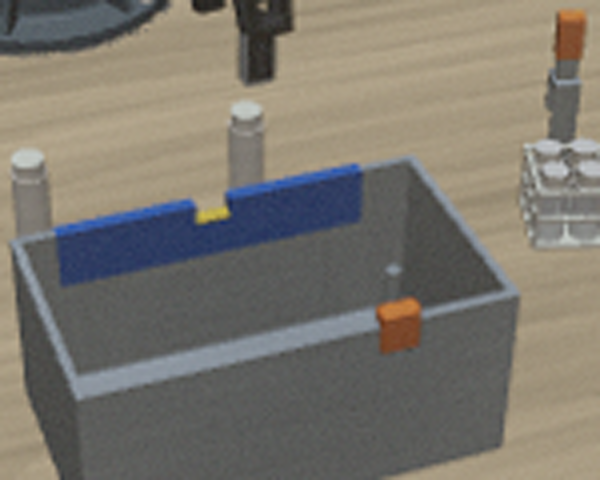

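View pics/d.png

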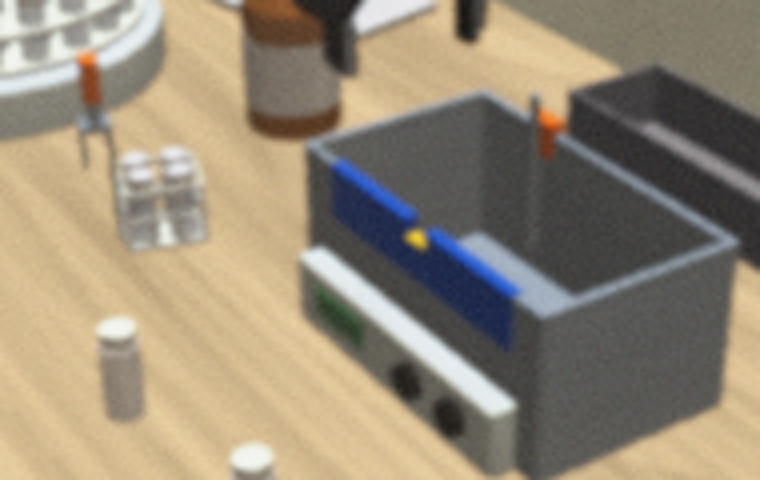

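Run:
```python
from h import *
C={n:np.load(f"pics/{n}0.npy",allow_pickle=True).item() for n in ["scene","side"]}
a=lambda p:ray(C["scene"],205+(p[0]+.5)/4-.5,135+(p[1]+.5)/4-.5)
b=lambda p:ray(C["side"],155+(p[0]+.5)/4-.5,120+(p[1]+.5)/4-.5)
P={"grip":((570,35),(90,80)),"near-":((15,242),(545,308)),"near+":((410,158),(312,145)),"far+":((518,292),(485,93)),"far-":((80,390),(737,242)),
"strip-":((55,231),(516,293)),"strip+":((360,167),(333,163)),"slot-":((193,203),(432,231)),"slot+":((230,192),(413,220)),"yellow":((212,215),(416,239)),
"orange2":((400,325),(548,135)),"cageTopFrontcorner":((530,170),(130,185))}
for k,(p,q) in P.items():
    x,e=tri([a(p),b(q)]); print(k,x.round(4),np.round(e[0]*2e3,1))
o,d=a((212,215))
for z in (.118,.131): print(z,onz(C["scene"],205+(212.5)/4-.5,135+215.5/4-.5,z).round(4),onz(C["side"],155+416.5/4-.5,120+239.5/4-.5,z).round(4))
```

```text
grip [0.4546 0.2961 0.1391] 0.8
near- [ 0.5527 -0.1458  0.1317] 3.5
near+ [0.5488 0.1265 0.129 ] 0.6
far+ [0.7029 0.1304 0.1281] 1.4
far- [ 0.7042 -0.1464  0.1313] 3.5
strip- [ 0.5495 -0.1194  0.1306] 1.6
strip+ [0.5462 0.0918 0.1292] 3.0
slot- [ 0.5496 -0.0269  0.1303] 1.9
slot+ [ 0.5488 -0.0026  0.1298] 3.4
yellow [ 0.5474 -0.0126  0.1169] 4.5
orange2 [0.7037 0.0521 0.1248] 1.0
cageTopFrontcorner [0.4717 0.2688 0.0464] 21.2
0.118 [ 0.5515 -0.0152  0.118 ] [ 0.5471 -0.0105  0.118 ]
0.131 [ 0.5683 -0.0206  0.131 ] [ 0.5349 -0.0292  0.131 ]
```

step_arm([
  [[1,0.0185,-0.0059,0,0,0,0],[1,0.0185,-0.0059,0,0,0,0],[1,0.0185,-0.0059,0,0,0,0],[1,0.0185,-0.0059,0,0,0,0],[1,0.0185,-0.0059,0,0,0,0],[1,0.0185,-0.0059,0,0,0,0],[1,0.0185,-0.0059,0,0,0,0],[1,0.0185,-0.0059,0,0,0,0],[1,0.0185,-0.0059,0,0,0,0],[1,0.0185,-0.0059,0,0,0,0],[1,0.0185,-0.0059,0,0,0,0],[1,0.0185,-0.0059,0,0,0,0],[1,0.0185,-0.0059,0,0,0,0],[1,0.0185,-0.0059,0,0,0,0],[1,0.0185,-0.0059,0,0,0,0],[1,0.0185,-0.0059,0,0,0,0],[1,0,0,0,0,0,0],[1,0,0,0,0,0,0]],
])

```text
clock: 1.65
ee_pos: [0.4552, 0.2964, 0.256]
tool_rot: [[-0.002, 1.0, -0.0], [1.0, 0.002, -0.0], [-0.0, -0.0, -1.0]]
force: [0.5, -0.5, -0.2]
grip_width: 0.0853
finger_force: 0.0
```

Run:
```python
from h import *
c=read_camera("wrist"); np.save("pics/wrist1.npy",c,allow_pickle=True); cv2.imwrite("pics/e.png",c["image"][...,::-1])
print(read_state()["ee_pos"], c["extrinsics"])
m=cv2.inRange(cv2.cvtColor(c["image"],cv2.COLOR_RGB2HSV),(3,150,90),(15,255,255))
k,l,s,ce=cv2.connectedComponentsWithStats(m)
for i in range(1,k):
    if s[i,4]>80:
        pts=cv2.findContours((l==i).astype(np.uint8),0,2)[0][0]; print(s[i],ce[i],cv2.minAreaRect(pts), cv2.approxPolyDP(pts,3,True).reshape(-1,2).tolist())
```

```text
[0.45550904 0.2958261  0.25609662] [[ 9.99997828e-01 -1.99719509e-03 -5.96427940e-04  4.54913820e-01]
 [ 2.08409406e-03  9.62549617e-01  2.71097569e-01  3.66110339e-01]
 [ 3.26567513e-05 -2.71098223e-01  9.62551688e-01  3.72801762e-01]
 [ 0.00000000e+00  0.00000000e+00  0.00000000e+00  1.00000000e+00]]
[247 174  25  39 582] [258.74914089 195.79037801] ((260.24530029296875, 193.64149475097656), (20.329362869262695, 35.988460540771484), 15.945395469665527) [[257, 174], [247, 208], [264, 212], [271, 189], [266, 182], [261, 183], [264, 179]]
```

View pics/e.png

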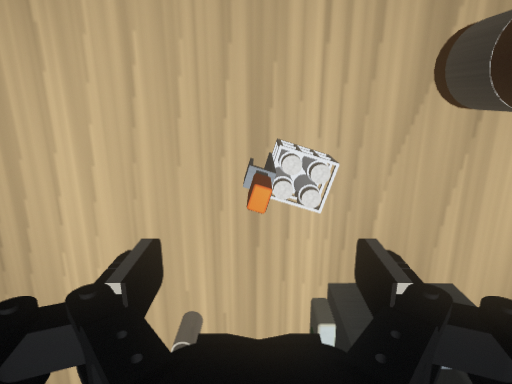

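Run:
```python
from h import *
c=np.load("pics/wrist1.npy",allow_pickle=True).item()
for nm,z,ps in [("grip top",.158,[(247.5,207.5),(264,211.5),(271,189),(255,185)]),("cage top",.058,[(339,164),(322,212),(279,141)])]:
    X=[onz(c,*p,z) for p in ps]; print(nm,np.round(X,4).tolist())
    for i in range(len(X)-1): d=X[i+1]-X[i]; print(np.linalg.norm(d).round(4),np.degrees(np.arctan2(d[1],d[0])).round(1))
v=c["image"][165:222,240:348,::-1]; v=cv2.resize(c["image"][130:222,238:348,::-1],None,fx=6,fy=6,interpolation=cv2.INTER_CUBIC); cv2.imwrite("pics/f.png",v)
```

```text
grip top [[0.4474, 0.2905, 0.158], [0.459, 0.2875, 0.158], [0.4637, 0.3041, 0.158], [0.4527, 0.3069, 0.158]]
0.012 -14.3
0.0172 74.0
0.0114 165.6
cage top [[0.5348, 0.3011, 0.058], [0.5208, 0.2505, 0.058], [0.475, 0.3237, 0.058]]
0.0524 -105.5
0.0863 122.0
```

View pics/f.png

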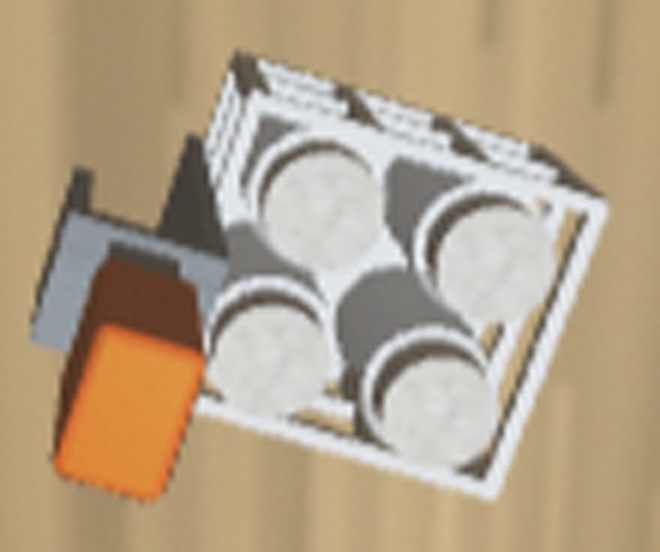

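The crop shows the grip top centred near wrist pixel (259,198), and the cage is rotated about −15.5° (cage size checks out).

step_arm([
  [[1,0,0,0,0,0,0.0675],[1,0,0,0,0,0,0.0675],[1,0,0,0,0,0,0.0675],[1,0,0,0,0,0,0.0675],[1,0,0,0.015,0,0,0],[1,0,0,0.015,0,0,0],[1,0,0,0.015,0,0,0],[1,0,0,0.015,0,0,0],[1,0,0,0.015,0,0,0],[1,0,0,0.015,0,0,0],[1,0,0,0.01,0,0,0],[1,0,0,0.01,0,0,0],[1,0,0,0,0,0,0],[1,0,0,0,0,0,0]],
], force=45)

```text
clock: 2.87
ee_pos: [0.4558, 0.2957, 0.1463]
tool_rot: [[0.267, 0.964, -0.0], [0.964, -0.267, -0.0], [-0.0, -0.0, -1.0]]
force: [0.1, 0.4, 0.0]
grip_width: 0.0856
finger_force: 0.0
```

Run:
```python
from h import *
o=[]
for n,(x,y,w,hh) in {"scene":(300,100,80,110),"side":(130,100,110,110),"wrist":(160,150,200,220)}.items():
    c=read_camera(n); o.append(cv2.resize(c["image"][y:y+hh,x:x+w,::-1],None,fx=440/hh,fy=440/hh,interpolation=cv2.INTER_CUBIC))
v=np.hstack(o); print(v.shape); cv2.imwrite("pics/g.png",cv2.resize(v,(800,int(v.shape[0]*800/v.shape[1])))); print(read_state()["ee_pos"])
```

```text
(440, 1160, 3)
[0.4559673  0.29616558 0.1470695 ]
```

View pics/g.png

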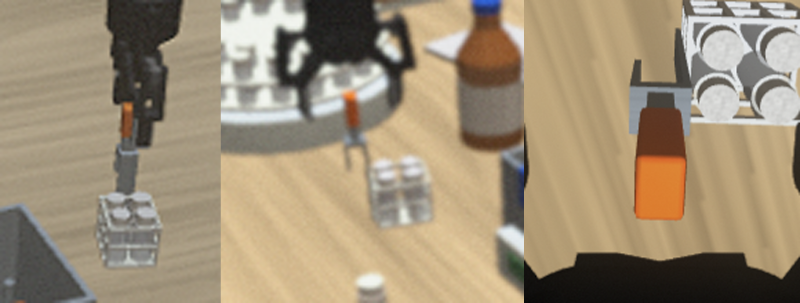

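The grip sits centred between the open fingers and square to them (wrist column ≈258). Closing.

step_arm([
  [[0.5,0,0,0,0,0,0],[0.3,0,0,0,0,0,0],[0.2,0,0,0,0,0,0],[0.1,0,0,0,0,0,0],[0,0,0,0,0,0,0],[0,0,0,0,0,0,0],[0,0,0,0,0,0,0],[0,0,0,0,0,0,0],[0,0,0,0,0,0,0],[0,0,0,0,0,0,0],[0,0,0,0,0,0,0],[0,0,0,0,0,0,0]],
], force=45)

```text
clock: 4.02
ee_pos: [0.4557, 0.2961, 0.1464]
tool_rot: [[0.267, 0.964, 0.0], [0.964, -0.267, 0.0], [0.0, 0.0, -1.0]]
force: [-0.7, 0.8, 2.2]
grip_width: 0.0136
finger_force: 44.7
```

step_arm([
  [[0,0,0,-0.005,0,0,0],[0,0,0,-0.01,0,0,0],[0,0,0,-0.015,0,0,0],[0,0,0,-0.02,0,0,0],[0,0,0,-0.02,0,0,0],[0,0,0,-0.02,0,0,0],[0,0,0,-0.02,0,0,-0.057],[0,0,0,-0.02,0,0,-0.057],[0,0,0,-0.02,0,0,-0.057],[0,0,0,-0.02,0,0,-0.057],[0,0,0,-0.015,0,0,-0.057],[0,0,0,-0.005,0,0,0],[0,0,0,0,0,0,0]],
])

```text
clock: 5.1
ee_pos: [0.4557, 0.2961, 0.3376]
tool_rot: [[-0.013, 1.0, 0.002], [1.0, 0.013, 0.001], [0.001, 0.002, -1.0]]
force: [-0.0, -0.2, -3.1]
grip_width: 0.0133
finger_force: 43.9
```

step_arm([
  [[0,-0.008,0.0023,0,0,0,0],[0,-0.016,0.0046,0,0,0,0],[0,-0.02,0.0057,0,0,0,0],[0,-0.02,0.0057,0,0,0,0],[0,-0.02,0.0057,0,0,0,0],[0,-0.02,0.0057,0,0,0,0],[0,-0.02,0.0057,0,0,0,0],[0,-0.02,0.0057,0,0,0,0],[0,-0.02,0.0057,0,0,0,0],[0,-0.02,0.0057,0,0,0,0],[0,-0.02,0.0057,0,0,0,0],[0,-0.02,0.0057,0,0,0,0],[0,-0.02,0.0057,0,0,0,0],[0,-0.02,0.0057,0,0,0,0],[0,-0.02,0.0057,0,0,0,0],[0,-0.018,0.0057,0,0,0,0],[0,-0.01,0.0038,0,0,0,0],[0,0,0,0,0,0,0],[0,0,0,0,0,0,0],[0,0,0,0,0,0,0]],
])

```text
clock: 6.77
ee_pos: [0.5504, -0.014, 0.3358]
tool_rot: [[-0.015, 1.0, -0.001], [1.0, 0.015, 0.0], [0.0, -0.001, -1.0]]
force: [0.4, -0.3, -1.9]
grip_width: 0.0132
finger_force: 44.0
```

Run:
```python
from h import *
o=[]
for n,(x,y,w,hh) in {"scene":(200,90,150,170),"side":(210,60,150,170)}.items():
    c=read_camera(n); np.save(f"pics/{n}2.npy",c,allow_pickle=True); o.append(cv2.resize(c["image"][y:y+hh,x:x+w,::-1],(400,453),interpolation=cv2.INTER_CUBIC))
cv2.imwrite("pics/i.png",np.hstack(o)); s=read_state(); print(s["ee_pos"],s["force"],s["tool_rot"])
```

```text
[ 0.55048552 -0.01382986  0.33613583] [ 0.75056844  0.36645767 -2.12134565] [[-1.56889007e-02  9.99876851e-01 -3.76551005e-04]
 [ 9.99876899e-01  1.56889799e-02  2.08204356e-04]
 [ 2.14086417e-04 -3.73238154e-04 -9.99999907e-01]]
```

View pics/i.png

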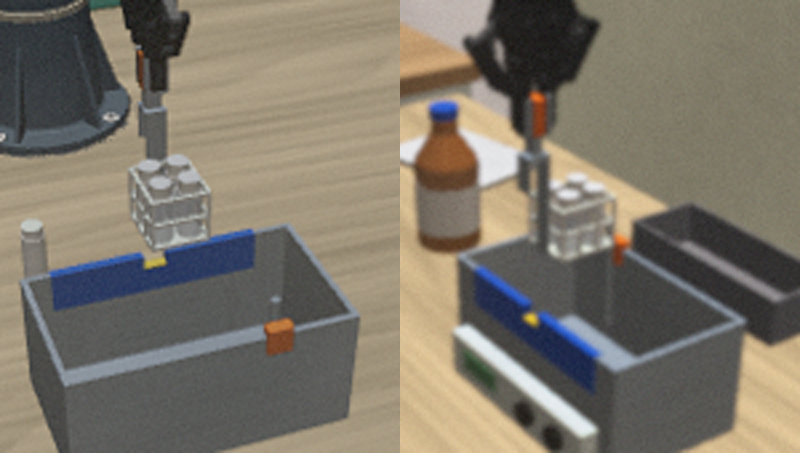

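The basket hangs upright; the scene view (left) shows the cage just above the bath, and yellow slot near (155,262). I'll use the wrist view to refine the rim's x relative to the tool.

Run:
```python
from h import *
c=read_camera("wrist"); np.save("pics/wrist3.npy",c,allow_pickle=True)
h=cv2.cvtColor(c["image"],cv2.COLOR_RGB2HSV)
for nm,lo,hi in [("blue",(105,110,40),(125,255,255)),("yellow",(20,140,100),(35,255,255)),("orange",(3,150,90),(15,255,255))]:
    m=cv2.inRange(h,lo,hi);k,l,s,ce=cv2.connectedComponentsWithStats(m)
    for i in range(1,k):
        if s[i,4]>30: print(nm,s[i],ce[i].round(1))
    if nm=="blue":
        for r in range(0,384,12):
            x=np.where(m[r])[0]
            if len(x)>3: print(r,x.min(),x.max(),onz(c,x.min(),r,.131).round(4)[:2],onz(c,x.max()+1,r,.131).round(4)[:2],h[r,x,2][::3])
cv2.imwrite("pics/j.png",c["image"][...,::-1])
```

```text
blue [253  57  11  99 983] [258.2 105.9]
blue [253 178  10  32 303] [257.2 193.1]
60 254 263 [0.5446 0.0875] [0.5538 0.0876] [243 244 243 243]
72 254 263 [0.5447 0.077 ] [0.5541 0.0772] [244 244 244 244]
84 254 263 [0.5448 0.0664] [0.5543 0.0665] [244 245 245 245]
96 254 263 [0.5449 0.0555] [0.5545 0.0556] [245 245 245 245]
108 254 263 [0.5451 0.0443] [0.5547 0.0445] [245 245 245 239]
120 254 262 [0.5452 0.033 ] [0.554  0.0331] [245 245 245]
132 253 262 [0.5444 0.0214] [0.5542 0.0215] [244 245 245 244]
144 253 262 [0.5445 0.0095] [0.5545 0.0097] [244 244 244 245]
180 253 262 [ 0.5449 -0.0275] [ 0.5552 -0.0274] [242 243 243 238]
192 253 262 [ 0.5451 -0.0404] [ 0.5555 -0.0402] [242 242 242 238]
204 253 261 [ 0.5452 -0.0535] [ 0.5547 -0.0534] [241 241 241]
orange [405  88  27  28 258] [416.9 100.1]
orange [ 241  231   36   80 1456] [258.  262.5]
```

View pics/j.png

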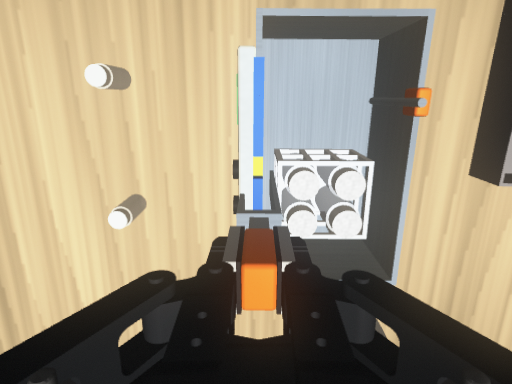

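Wrist view: strip at columns 253–263, yellow slot at rows 156–178, giving slot centre ≈ (0.5498, −0.014), 22.8 mm wide as expected. Lowering.

step_arm([
  [[0,0,0,0.01,0,0,0],[0,0,0,0.01,0,0,0],[0,0,0,0.01,0,0,0],[0,0,0,0.01,0,0,0],[0,0,0,0.008,0,0,0],[0,0,0,0.008,0,0,0],[0,0,0,0.008,0,0,0],[0,0,0,0.006,0,0,0],[0,0,0,0,0,0,0],[0,0,0,0,0,0,0]],
])

```text
clock: 7.75
ee_pos: [0.5508, -0.0146, 0.2662]
tool_rot: [[-0.015, 1.0, -0.0], [1.0, 0.015, 0.0], [0.0, -0.0, -1.0]]
force: [-0.0, -0.2, -2.5]
grip_width: 0.0135
finger_force: 44.0
```

step_arm([
  [[0,0,0,0.006,0,0,0],[0,0,0,0.006,0,0,0],[0,0,0,0.006,0,0,0],[0,0,0,0.006,0,0,0],[0,0,0,0.006,0,0,0],[0,0,0,0.006,0,0,0],[0,0,0,0.006,0,0,0],[0,0,0,0.006,0,0,0],[0,0,0,0.006,0,0,0],[0,0,0,0.006,0,0,0],[0,0,0,0.006,0,0,0],[0,0,0,0.004,0,0,0],[0,0,0,0,0,0,0],[0,0,0,0,0,0,0]],
])

```text
clock: 8.92
ee_pos: [0.5508, -0.0146, 0.1962]
tool_rot: [[-0.015, 1.0, -0.0], [1.0, 0.015, 0.0], [0.0, -0.0, -1.0]]
force: [-0.0, 0.1, -2.2]
grip_width: 0.0129
finger_force: 44.0
```

Run:
```python
from h import *
w=[]
for n,(x,y,ww,hh) in {"wrist":(180,90,200,150),"scene":(215,120,90,90),"side":(225,100,90,90)}.items():
    c=read_camera(n); np.save(f"pics/{n}4.npy",c,allow_pickle=True)
    w.append(cv2.resize(c["image"][y:y+hh,x:x+ww,::-1],None,fx=300/hh,fy=300/hh,interpolation=cv2.INTER_CUBIC))
v=np.vstack([cv2.resize(w[0],(600,450))[:300],np.hstack(w[1:])]); print(v.shape);cv2.imwrite("pics/k.png",v)
s=read_state(); print(s["ee_pos"],s["force"],s["torque"])
```

```text
(600, 600, 3)
[ 0.55095358 -0.01460588  0.1966416 ] [-0.09719431 -0.07724967 -2.81137693] [ 0.02548627  0.10079152 -0.00038805]
```

View pics/k.png

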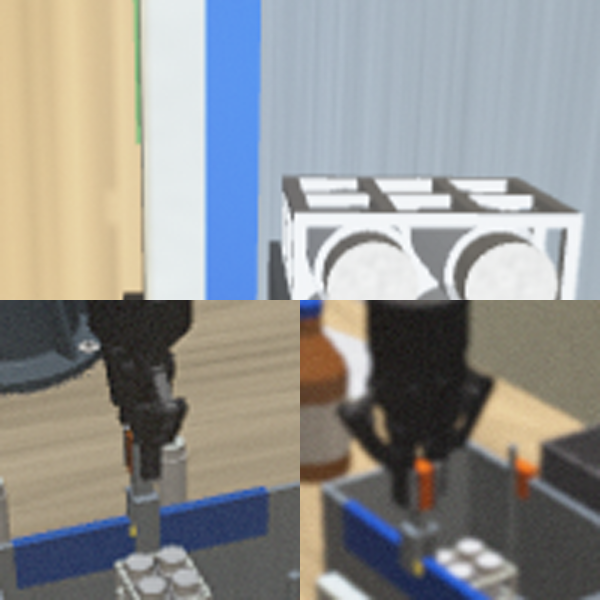

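The cage is inside the bath with no contact force. In the scene crop the strap is in front of the slot, with the left sliver of yellow showing at ≈(131,530). I'll check the strap edges against the slot.

Run:
```python
from h import *
c=np.load("pics/scene4.npy",allow_pickle=True).item()
g=c["image"].astype(int)
for r in (272,276,278): pass
for r in range(268-0,284,3):
    rr=r
for row in (500,515,540):
    r=120+row/3.333
    line=c["image"][int(round(r)),250:268]; print(int(round(r)),[tuple(p) for p in line.tolist()][::1])
def onx(u,v,x):
    o,d=ray(c,u,v); return o+d*(x-o[0])/d[0]
for u in (254.5,263.3): print(u,onx(u,120+515/3.333,.5625).round(4))
# predicted columns for y=-.0146±.01 at strap outer face, z=.14
for y in (-.0246,-.0046): print(proj(c,[.5625,y,.135]).round(2))
print([proj(c,[.5548,y,.131]).round(2).tolist() for y in (-.0253,-.0025)])
```

```text
270 [(166, 152, 127), (167, 154, 130), (165, 152, 126), (163, 151, 126), (162, 149, 124), (163, 151, 128), (156, 144, 121), (157, 145, 122), (159, 145, 123), (164, 149, 124), (168, 155, 130), (165, 152, 128), (167, 154, 130), (168, 155, 130), (170, 156, 130), (169, 155, 130), (170, 157, 133), (171, 158, 133)]
275 [(173, 159, 134), (177, 164, 138), (175, 160, 136), (173, 159, 134), (175, 161, 136), (173, 161, 136), (175, 162, 137), (174, 160, 134), (172, 160, 135), (173, 160, 136), (171, 156, 133), (169, 156, 131), (171, 158, 134), (170, 156, 132), (167, 152, 128), (169, 155, 131), (167, 152, 129), (167, 155, 130)]
282 [(171, 158, 132), (173, 161, 135), (174, 161, 138), (172, 159, 133), (172, 159, 131), (171, 156, 132), (169, 155, 130), (168, 155, 131), (165, 151, 126), (166, 153, 129), (163, 152, 128), (163, 149, 124), (165, 152, 130), (166, 151, 128), (166, 153, 131), (164, 150, 128), (165, 150, 125), (162, 148, 125)]
254.5 [ 0.5625 -0.0335 -0.1937]
263.3 [ 0.5625 -0.0054 -0.2037]
[255.42 186.16]
[262.77 184.63]
[[254.25, 185.81], [262.58, 184.08]]
```

step_arm([
  [[0,0,-0.0007,0.004,0,0,0],[0,0,0,0.004,0,0,0],[0,0,0,0.004,0,0,0],[0,0,0,0.002,0,0,0],[0,0,0,0.001,0,0,0],[0,0,0,0.001,0,0,0],[0,0,0,0.001,0,0,0],[0,0,0,0.001,0,0,0],[0,0,0,0,0,0,0]],
])

```text
clock: 9.82
ee_pos: [0.55, -0.0146, 0.1782]
tool_rot: [[-0.015, 1.0, -0.0], [1.0, 0.015, 0.0], [0.0, -0.0, -1.0]]
force: [-0.0, -0.6, -2.3]
grip_width: 0.0135
finger_force: 43.9
```

step_arm([
  [[0,0,0,0.0005,0,0,0],[0,0,0,0.0005,0,0,0],[0,0,0,0.0005,0,0,0],[0,0,0,0.0005,0,0,0],[0,0,0,0,0,0,0]],
])

```text
clock: 10.23
ee_pos: [0.55, -0.0146, 0.1762]
tool_rot: [[-0.015, 1.0, -0.0], [1.0, 0.015, 0.0], [0.0, -0.0, -1.0]]
force: [-0.3, 0.0, -2.4]
grip_width: 0.0136
finger_force: 43.9
```

No contact at 3 mm below the strip's top, so it is in the slot. Continue gently.

step_arm([
  [[0,0,0,0.0007,0,0,0],[0,0,0,0.0007,0,0,0],[0,0,0,0.0007,0,0,0],[0,0,0,0.0007,0,0,0],[0,0,0,0.0007,0,0,0],[0,0,0,0.0005,0,0,0],[0,0,0,0.0005,0,0,0],[0,0,0,0.0005,0,0,0],[0,0,0,0,0,0,0]],
])

```text
clock: 10.98
ee_pos: [0.55, -0.0146, 0.1712]
tool_rot: [[-0.015, 1.0, -0.0], [1.0, 0.015, 0.0], [0.0, -0.0, -1.0]]
force: [-0.7, 0.2, -2.0]
grip_width: 0.0135
finger_force: 43.9
```

step_arm([
  [[0,0,0,0.0005,0,0,0],[0,0,0,0.0005,0,0,0],[0,0,0,0.0005,0,0,0],[0,0,0,0.0005,0,0,0],[0,0,0,0.0005,0,0,0],[0,0,0,0.0005,0,0,0],[0,0,0,0,0,0,0]],
])

```text
clock: 11.57
ee_pos: [0.55, -0.0146, 0.1682]
tool_rot: [[-0.015, 1.0, -0.0], [1.0, 0.015, 0.0], [0.0, -0.0, -1.0]]
force: [0.7, 0.7, -3.4]
grip_width: 0.0133
finger_force: 43.9
```

step_arm([
  [[0,0,0,0.0004,0,0,0],[0,0,0,0.0004,0,0,0],[0,0,0,0.0004,0,0,0],[0,0,0,0.0004,0,0,0],[0,0,0,0,0,0,0]],
])

```text
clock: 11.98
ee_pos: [0.55, -0.0146, 0.1666]
tool_rot: [[-0.015, 1.0, -0.0], [1.0, 0.015, 0.0], [0.0, -0.0, -1.0]]
force: [-0.7, -0.4, -2.6]
grip_width: 0.0137
finger_force: 43.9
```

step_arm([
  [[0,0,0,0.0003,0,0,0],[0,0,0,0.0003,0,0,0],[0,0,0,0,0,0,0]],
])

```text
clock: 12.23
ee_pos: [0.5501, -0.0146, 0.1664]
tool_rot: [[-0.015, 1.0, 0.0], [1.0, 0.015, -0.0], [-0.0, 0.0, -1.0]]
force: [-3.0, -0.5, 3.4]
grip_width: 0.0134
finger_force: 44.7
```

Contact is felt at TCP z = 0.1664, exactly the expected home height (slot floor, 0.118 + 0.0484), with about 6 N. Releasing gradually.

step_arm([
  [[0,0,0,0,0,0,0],[0,0,0,0,0,0,0],[0.17,0,0,0,0,0,0],[0.2,0,0,0,0,0,0],[0.23,0,0,0,0,0,0],[0.26,0,0,0,0,0,0],[0.3,0,0,0,0,0,0],[0.35,0,0,0,0,0,0],[0.45,0,0,0,0,0,0],[0.6,0,0,0,0,0,0],[0.8,0,0,0,0,0,0],[0.8,0,0,0,0,0,0],[0.8,0,0,0,0,0,0]],
], force=20)

```text
clock: 13.32
ee_pos: [0.5501, -0.0146, 0.1661]
tool_rot: [[-0.015, 1.0, 0.0], [1.0, 0.015, -0.0], [-0.0, 0.0, -1.0]]
force: [0.0, 0.0, 0.0]
grip_width: 0.0685
finger_force: 0.0
```

```bash
cat > chk.py <<'E'
from h import *
C={n:read_camera(n) for n in ("scene","side","wrist")}
G={}
for n,c in C.items():
    h=cv2.cvtColor(c["image"],cv2.COLOR_RGB2HSV)
    for nm,lo,hi in [("or",(3,150,90),(15,255,255)),("ye",(20,140,100),(35,255,255))]:
        k,l,s,ce=cv2.connectedComponentsWithStats(cv2.inRange(h,lo,hi))
        for i in range(1,k):
            if s[i,4]>4: print(n,nm,s[i],ce[i].round(1))
    print(n,"expect grip",proj(c,[.55,-.0146,.160]).round(1),"top",proj(c,[.55,-.0146,.178]).round(1))
E
python3 chk.py
```

```text
scene or [449  48  10   7  31] [453.  51.]
scene or [253 168   5  15  51] [255.4 175. ]
scene or [299 210  11  13 109] [304.3 215.5]
scene expect grip [257.4 174.8] top [257.3 169. ]
side or [194  67   8  15  53] [197.9  74.7]
side or [217 107  21  19 263] [227.  117.6]
side or [290 148   6  11  37] [291.8 152.1]
side or [222 150   5   2   6] [224.3 150.5]
side or [228 150   6   3  11] [230.7 151.1]
side or [257 158   8  15 100] [260.3 164.6]
side or [497 283  15  17 154] [505.4 291.3]
side expect grip [260.3 165.7] top [260.3 159.6]
wrist or [ 245  262   37   49 1716] [262.8 286.1]
wrist expect grip [258.7 266.6] top [258.8 291.4]
```

Grip remains at the expected height with the gripper open and no force. Retreating upward.

step_arm([
  [[0.8,0,0,-0.005,0,0,0],[0.8,0,0,-0.008,0,0,0],[0.8,0,0,-0.01,0,0,0],[0.8,0,0,-0.01,0,0,0],[0.8,0,0,-0.01,0,0,0],[0.8,0,0,-0.015,0,0,0],[0.8,0,0,-0.02,0,0,0],[0.8,0,0,-0.02,0,0,0],[0.8,0,0,-0.02,0,0,0],[0.8,0,0,-0.02,0,0,0],[0.8,0,0,-0.02,0,0,0],[0.8,0,0,0,0,0,0],[0.8,0,0,0,0,0,0],[0.8,0,0,0,0,0,0],[0.8,0,0,0,0,0,0]],
])

```text
clock: 14.72
ee_pos: [0.5497, -0.0146, 0.3233]
tool_rot: [[-0.015, 1.0, -0.001], [1.0, 0.015, 0.0], [0.0, -0.001, -1.0]]
force: [0.4, 0.1, 0.4]
grip_width: 0.0681
finger_force: 0.0
```

```bash
python3 chk.py | grep -v "449\|450"; sleep 0
python3 - <<'E'
from h import *
a,b=read_camera("side"),read_camera("scene")
def cen(c,box):
    x,y,w,h=box; m=cv2.inRange(cv2.cvtColor(c["image"],cv2.COLOR_RGB2HSV),(3,150,90),(15,255,255))[y:y+h,x:x+w]; q=np.argwhere(m).mean(0); return x+q[1],y+q[0]
print(tri([ray(a,*cen(a,(245,145,30,35))),ray(b,*cen(b,(245,155,25,40)))]))
c=read_camera("wrist"); h=cv2.cvtColor(c["image"],cv2.COLOR_RGB2HSV)
m=cv2.inRange(h,(3,150,90),(15,255,255)); k,l,s,ce=cv2.connectedComponentsWithStats(m); i=1+np.argmax(s[1:,4]); q=cv2.findContours((l==i).astype(np.uint8),0,1)[0][0]; print(s[i],cv2.minAreaRect(q))
E
```

```text
scene or [254 169   8  13  86] [257.1 175. ]
scene or [299 210  11  13 109] [304.2 215.6]
scene expect grip [257.4 174.8] top [257.3 169. ]
side or [184  46  15   5  47] [191.4  48.1]
side or [197  64   3   8  14] [198.   67.6]
side or [199  73   3   4   6] [200.2  74.5]
side or [195  74   4   5   8] [196.8  76. ]
side or [217 107  21  20 240] [227.1 117.8]
side or [290 148   6  11  39] [291.7 152.3]
side or [229 150   8   3  12] [232.5 151. ]
side or [257 158   8  15  99] [260.2 164.7]
side or [498 286  14  14  99] [506.1 292.6]
side expect grip [260.3 165.7] top [260.3 159.6]
wrist or [414  87  27  29 236] [430.   99.9]
wrist or [254 170  16  22  86] [261.3 179.1]
wrist expect grip [259.1 177. ] top [259.1 182.2]
(array([ 0.55089782, -0.01486678,  0.16174367]), [np.float64(0.0014580003403761586), np.float64(0.001458000340376172)])
[416  87  24  29 234] ((427.5, 101.0), (28.0, 23.0), 90.0)
```

```bash
python3 -c "
from h import *
print(job_done())"
```

```text
the job is handed in; nothing more can be done
None
```

The basket is hanging at rest by its hook in the slot of the blue rim strip, with the cage inside the bath, and the job is handed in at about 15 s. After release the grip measured 0.162 m high, against 0.160 m expected if fully home and 0.173 m if it were still on the rim. The largest contact force seen was about 6 N, and I did not separately re-measure the bystanders at the end.

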